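# Make up the breakfast and supper caddies

### The job

Make up the two wooden table caddies: the short one, for breakfast, gets the jam jar (in its wide compartment) and the sugar shaker; the long one, for supper, gets the oil bottle, the pepper mill and the salt shaker. Stand each thing upright on the bottom of a compartment of its own, set down gently and not dropped or knocked over, and leave the mustard jar, tumbler and egg cup standing where they are.

Things in the scene. Friction and masses are not known exactly. Their poses are not given: they have to be found in the camera images.
- long_caddy: Long low open wooden caddy with three equal compartments in a row along its y and a dark bail handle on each end. Sizes in mm: outside 80 (x) x 228 (y) x 26 high, floor 8, walls and dividers 6 thick, 26 high from the table; compartments 68 x 68 inside, centred at y = -74, 0, +74. Handles stick out 23, at height 19. Loose, 0.9 kg. Origin at the centre of its underside, z up.
- short_caddy: Short low open wooden caddy of the same make with two unlike compartments in a row along its y. Outside 98 (x) x 170 (y) x 26 high, floor 8, walls and divider 6 thick, 26 high from the table. Wide compartment 86 x 86 inside, centred at y = -36; narrow one 86 (x) x 66 (y), centred at y = +46. Like handles on the ends. Loose, 0.9 kg. Origin at the centre of its underside, z up.
- jam_jar: Wide low round glass jam jar with a flat metal lid and a paper label; 66 diameter, 73 high, sides upright to 52 and again on the lid from 58 to 73, slightly necked between. About 0.32 kg. Origin at the centre of its underside, z up.
- sugar_shaker: Sugar shaker: round white ceramic body 50 diameter and 66 high, with a steel cone on top (52 diameter at its rim from 66 to 76) ending in a small spout; 106 high in all. About 0.26 kg. Origin at the centre of its underside, z up.
- oil_bottle: Square-sided green glass oil bottle with a narrow neck and a cork; body 48 x 48 with flat faces along its own x and y, 74 high, neck and cork above to 110 in all. About 0.30 kg. It fits a 68 compartment only when its faces are roughly square to the walls. Origin at the centre of its underside, z up.
- pepper_mill: Turned dark-wood pepper mill with a small steel nut on top; foot 50 diameter, waist 36 diameter at 44 height, upright-sided round head 44 diameter from 61 to 90, 105 high in all. About 0.16 kg. Origin at the centre of its underside, z up.
- salt_shaker: Small salt shaker: plain white ceramic cylinder 42 diameter, with a steel domed top (43 diameter) from 58 to 80 with five little holes; 80 high in all. About 0.12 kg. Origin at the centre of its underside, z up.
- mustard_jar: Slim clear glass mustard jar with a brown label and a dark lid; 46 diameter, 91 high. Not wanted in either caddy; a bystander. Origin at the centre of its underside, z up.
- tumbler: Empty clear drinking tumbler, 68 diameter at the rim, 92 high. A bystander. Origin at the centre of its underside, z up.
- egg_cup: Empty white ceramic egg cup on a foot, 50 diameter at the rim, 58 high. A bystander. Origin at the centre of its underside, z up.
Not all that is in view belongs to the job. Leave any red look-alike of the pepper_mill alone.

How it is judged (in metres and radians):
At the end, for the whole second after the job is handed in: Jam jar in the wide, sugar shaker in the narrow compartment of the short caddy; oil bottle, pepper mill, salt shaker one to a compartment of the long caddy; each on the floor (6 mm), upright (0.15 rad), at rest; caddies flat; mustard jar, tumbler, egg cup upright within 40 mm of start (x of jam_jar in the frame of short_caddy between -0.03 and 0.03 m and y of jam_jar in the frame of short_caddy between -0.056 and -0.016 m and z of jam_jar in the frame of short_caddy between 0.003 and 0.014 m and angle between each of jam_jar, sugar_shaker, oil_bottle, pepper_mill, salt_shaker's own z axis and vertical below 0.15 rad and linear speed of each of jam_jar, sugar_shaker, oil_bottle, pepper_mill, salt_shaker, long_caddy, short_caddy below 0.03 m/s and angular speed of each of jam_jar, sugar_shaker, oil_bottle, pepper_mill, salt_shaker below 0.3 rad/s and x of sugar_shaker in the frame of short_caddy between -0.035 and 0.035 m and y of sugar_shaker in the frame of short_caddy between 0.03 and 0.062 m and z of sugar_shaker in the frame of short_caddy between 0.003 and 0.014 m and x of oil_bottle in the frame of long_caddy between -0.03 and 0.03 m and y of oil_bottle in the frame of long_caddy between -0.1 and 0.1 m and z of oil_bottle in the frame of long_caddy between 0.003 and 0.014 m and x of pepper_mill in the frame of long_caddy between -0.03 and 0.03 m and y of pepper_mill in the frame of long_caddy between -0.1 and 0.1 m and z of pepper_mill in the frame of long_caddy between 0.003 and 0.014 m and x of salt_shaker in the frame of long_caddy between -0.03 and 0.03 m and y of salt_shaker in the frame of long_caddy between -0.1 and 0.1 m and z of salt_shaker in the frame of long_caddy between 0.003 and 0.014 m and distance of each of mustard_jar, tumbler, egg_cup from where it was at the start of the episode below 0.04 m and angle between each of mustard_jar, tumbler, egg_cup's own z axis and vertical below 0.3 rad and angle between each of long_caddy, short_caddy's own z axis and vertical below 0.1 rad); the robot touches nothing.
It fails at once if one of the five things is dropped or flung (faster than 0.8 m/s while not held) ((linear speed of jam_jar above 0.8 m/s and contact force between the fingers and jam_jar below 0.05 N) or (linear speed of sugar_shaker above 0.8 m/s and contact force between the fingers and sugar_shaker below 0.05 N) or (linear speed of oil_bottle above 0.8 m/s and contact force between the fingers and oil_bottle below 0.05 N) or (linear speed of pepper_mill above 0.8 m/s and contact force between the fingers and pepper_mill below 0.05 N) or (linear speed of salt_shaker above 0.8 m/s and contact force between the fingers and salt_shaker below 0.05 N)).
It fails at once if something is knocked over (angle between any of jam_jar, sugar_shaker, oil_bottle, pepper_mill, salt_shaker, mustard_jar, tumbler, egg_cup's own z axis and vertical above 1 rad).
It fails at once if the mustard jar, tumbler or egg cup is shifted more than 40 mm (distance of any of mustard_jar, tumbler, egg_cup from where it was at the start of the episode above 0.04 m).
It also fails if it takes over 128 s, if anything falls off the work surface, if the arm or the gripper's body presses on something with over 40 N, if the wrist force passes 120 N, or if a joint passes its speed limit or range.

### The arm

A 6-joint arm with a two-finger parallel gripper is mounted at the origin on the work surface. World frame = base frame: x ahead of the robot, y to its left, z up, the work surface at z = 0. Lengths are in mm, angles in rad, forces in N, time in s.
With the tool pointing down it reaches from about 350 to 775 mm from the base axis. Payload 7.3 kg.
Tool frame: the origin (TCP) lies at the very end of the fingers, on their centre line; the grasp point (between the pads) lies bot.grip_point_offset behind it (bot.grip_point_offset is the distance from the TCP to the grasp point, in mm); z points along the fingers, y is the line along which they close (so a half turn about z gives the same grasp; the last joint's range is limited). The gripper opens to 92 mm and grips with 3 to 60 N. Pads are 19 mm wide; open, the fingers measure 130 mm over their backs; the gripper's body (75 mm by 190 mm) begins 47 mm behind the grasp point.
Start: joints at [-1.41, 0.342, 1.524, -0, 1.275, -0.146], TCP at [158.578, -500.5, 204.041] pointing down, gripper open.
Joint ranges: [-2.53, 2.53], [-0.77, 2.02], [0.04, 2.7], [-1, 4.14], [0.28, 2.66], [-3.11, 3.11]. Speed limits (rad/s): [2.57, 2.57, 3.14, 3.14, 3.14, 3.14].

### API

Orientations are given as [roll, pitch, yaw] about the fixed x, y, z axes, in that order (R = Rz(yaw) Ry(pitch) Rx(roll)).
In Python, from plant import bot gives the robot as it stands. The module is installed in compiled form; this text tells all that it offers.
- The arm moves only by the tool carry_out, never from a script. Its argument "plan" is a list of rows, each an object of numbers: "tx", "ty", "tz": the shift along the world's x, y, z in mm; "rx", "ry", "rz": the turn, a rotation vector about the world's x, y, z in rad. A call has 1 to 12 rows; each row shifts and turns the commanded pose from where the row before left it; what a row does not reach is not made up. A row lasts 1/10 s, in which the tool goes at most 50 mm and 8.59 degrees, less where a joint would pass 70% of its speed; a pose out of reach is approached as far as the arm can. A call with a gripper value outside its range is refused whole. "gripper" is the closure, from 0 (fully open) to 1 (shut), set as the call begins (left out, the last holds). The fingers move at their own pace and stop on an object; the grip force is fixed at half the most. Time passes only in rows, so rows that do not move let the fingers close. It gives the time, the measured TCP pose, the force, the opening and the grip force at its end, in the units of the state.
- bot.get_obs(): the state, without advancing time (a new reading comes with each control period).
- bot.capture(name): name is "side" or "top" or "wrist"; returns the picture (420x560x3 uint8, red, green, blue); there is no depth.
- bot.camera_model(name): a dict with "camera_matrix" (3x3 intrinsics, pixels), "dist" ([k1, k2, p1, p2, k3] as OpenCV has them; the pictures are not rectified), "R" (3x3) and "t" (3): a world point X has camera coordinates R X + t. Camera axes: x right, y down, z forward; pixel columns grow to the right and rows downward; lengths in mm; the calibration is good to about 2 mm. A picture is of the moment at which its call begins: read the wrist's pose just before it. camera_model takes no time and is no camera call; for the wrist camera it gives the pose at the moment of the call.
- bot.close_job(): hands the job in; it is judged then, once.
The state is a dict: "time": time; "joint_positions": joint angles; "dq": joint speeds; "tau": joint torques, N m; "tool_pos": TCP position; "tcp_rot": TCP orientation; "contact_force": force on the tool from outside, world axes, zero at the start; "moment": the same for the moment, N m; "grip_width": finger opening in mm; "finger_force": force on a finger pad.
Only numpy, scipy, OpenCV 4.12 (cv2) and the standard library are available. Lean on these libraries where they do the work, as an engineer would, in place of code of your own. Each camera call takes 0.05 s, during which the arm holds its last target. There are 200 camera calls.

## Working session

There is one attempt and no reset: what is moved stays moved. The work goes in short steps, Python scripts to look and compute and a tool call to move; the robot and the scene stay as the last step left them, time stands still between calls to the robot, and variables do not carry over. Pictures are saved under pics/ and viewed, at most 14 in all, crops included, and the job is handed in when it is done.

Besides the shell and the picture viewer there is one more tool, called as name(argument=value, ...), one argument or row to a line, values as JSON. carry_out: Moves the arm, as the interface text tells. Its arguments: {"type":"object","properties":{"plan":{"type":"array"},"gripper":{"type":"number"}},"required":["plan"]}

```bash
mkdir -p pics
python3 - <<'E'
from plant import bot
import cv2
for n in ("top","side"):
    im=bot.capture(n); cv2.imwrite(f"pics/{n}0.png",im[:,:,::-1])
    m=bot.camera_model(n); print(n,m)
print(bot.grip_point_offset); print(bot.get_obs())
E
```

```text
top {'camera_matrix': array([[450.4305933 ,   0.        , 273.11564264],
       [  0.        , 450.4305933 , 211.72241247],
       [  0.        ,   0.        ,   1.        ]]), 'dist': array([-0.05485679,  0.        ,  0.        ,  0.        ,  0.        ]), 'R': array([[-0.0243856 , -0.99966912,  0.0081852 ],
       [-0.99687335,  0.02370021, -0.07537785],
       [ 0.07515892, -0.00999775, -0.99712145]]), 't': array([  21.12829211,  488.8468011 , 1196.28085205])}
side {'camera_matrix': array([[504.10523535,   0.        , 276.5095412 ],
       [  0.        , 504.10523535, 210.0817331 ],
       [  0.        ,   0.        ,   1.        ]]), 'dist': array([-0.00079351,  0.        ,  0.        ,  0.        ,  0.        ]), 'R': array([[ 0.99842559, -0.05584365,  0.00527549],
       [-0.03711205, -0.72817723, -0.68438339],
       [ 0.04205996,  0.6831101 , -0.72910325]]), 't': array([-488.3278018 ,   63.38615598, 1515.42924858])}
18.8
{'time': 0.1, 'joint_positions': array([-1.41001178e+00,  3.42653669e-01,  1.52494176e+00,  2.24186430e-05,
        1.27539116e+00, -1.45994164e-01]), 'dq': array([-1.21092066e-05, -4.42392729e-05, -1.69479676e-03, -5.77692307e-04,
        1.03379905e-03,  1.08480409e-03]), 'tau': array([ 1.34990158e-03, -4.32004774e+01, -2.44694012e+01,  7.18342792e-02,
        5.26452914e-02, -5.88315197e-05]), 'tool_pos': array([ 158.51078251, -500.07906712,  203.40708326]), 'tcp_rot': array([-3.14021667e+00, -2.23994140e-04,  3.06772014e-01]), 'contact_force': array([-0.31466752,  0.12960925, -0.38631225]), 'moment': array([-0.0343136 ,  0.01373635,  0.02115186]), 'finger_force': 0.0, 'grip_width': 91.79201898826815}
```

View pics/top0.png

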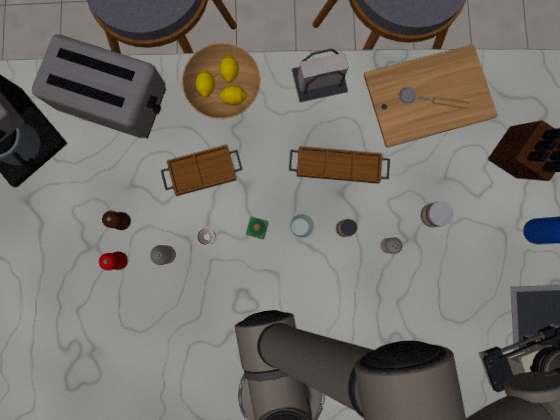

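View pics/side0.png

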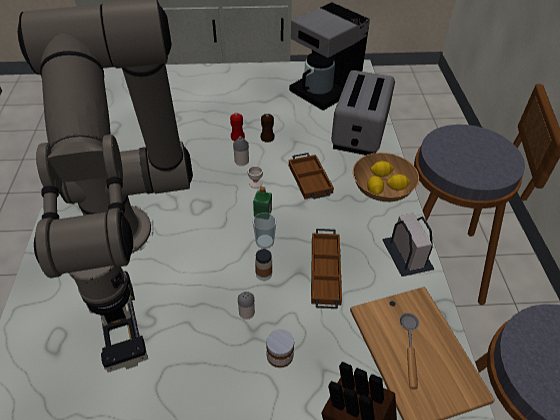

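Top view shows, in pixels: dark mill (116,220) with a red look-alike (113,261), sugar shaker (162,255), egg cup (206,237) and green oil bottle (257,228). Further right are the tumbler (301,226), mustard jar (347,228), salt shaker (391,246) and jam jar (437,214). The short caddy is at (201,170) and the long one at (339,165). The dark wooden mill fits the description and the red one doesn't. I'll confirm and refine with enlarged crops.

Run:
```python
import cv2
im=cv2.imread("pics/top0.png")
for i,(u,v,w,h) in enumerate([(90,140,190,140),(285,140,190,130)]):
    c=cv2.resize(im[v:v+h,u:u+w],None,fx=4.2,fy=4.2,interpolation=cv2.INTER_CUBIC)
    for k in range(0,w,10):
        cv2.line(c,(int(k*4.2),0),(int(k*4.2),4 if k%50 else 12),(0,0,255),1)
        if (u+k)%20==0: cv2.putText(c,str(u+k),(int(k*4.2),22),0,.35,(0,0,255),1)
    for k in range(0,h,10):
        cv2.line(c,(0,int(k*4.2)),(6,int(k*4.2)),(0,0,255),1); cv2.putText(c,str(v+k),(8,int(k*4.2)+4),0,.35,(0,0,255),1)
    cv2.imwrite(f"pics/c{i}.png",c[:590,:798])
```

```text
(no output)
```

View pics/c0.png

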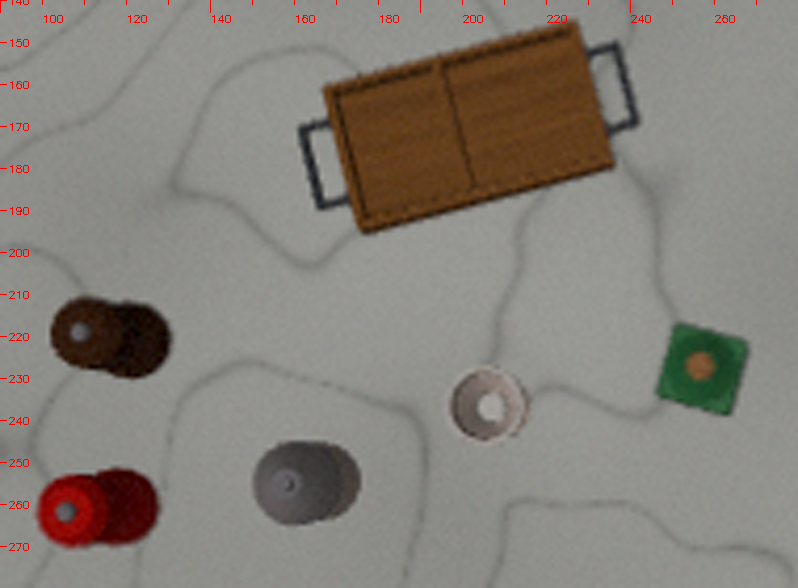

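View pics/c1.png

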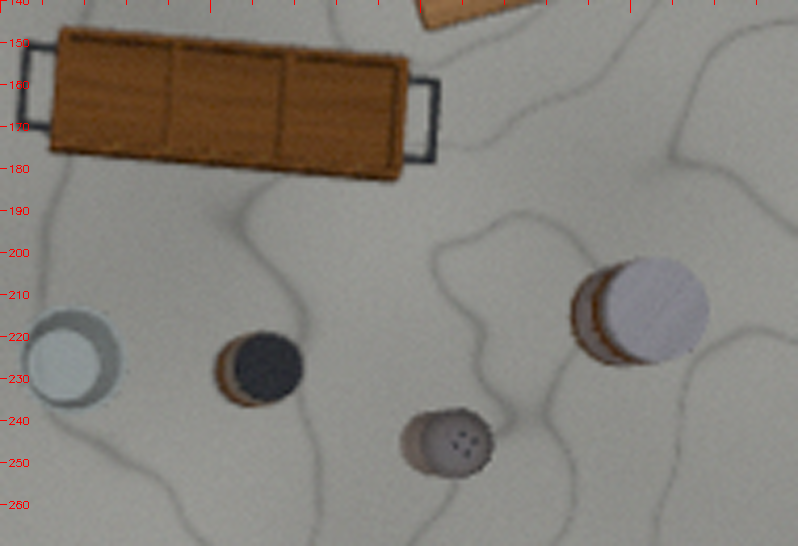

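Crops confirm the dark-wood mill with its steel nut at (109,219), against the red one at (106,262). The short caddy's divider lies toward image left, so its wide compartment is on the right (-y). Now I'll convert these to world coordinates.

```bash
cat > h.py <<'E'
import numpy as np, cv2
from plant import bot
def ray(cam,uv,z,m=None):
    m=m or bot.camera_model(cam); K,d,R,t=[np.array(m[k],float) for k in("camera_matrix","dist","R","t")]
    p=cv2.undistortPoints(np.array([[uv]],float),K,d)[0,0]
    c=-R.T@t; r=R.T@np.array([*p,1]); return (c+r*(z-c[2])/r[2])
E
python3 - <<'E'
from h import *
np.set_printoptions(precision=1,suppress=True)
a=lambda x,y,z,u0:ray("top",(u0+x/4.2,140+y/4.2),z)[:2]
for n,x,y,z,u in [("mill",79,332,105,90),("red",66,512,105,90),("sugar",288,484,106,90),("egg",489,403,58,90),("cork",700,366,110,90),("tumblerrim",72,358,92,285),("mustard",267,367,91,285),("salt",457,443,80,285),("jam",657,309,73,285)]:
    p=a(x,y,z,u);print(n,p,np.hypot(*p))
for n,cs,z,u in [("oil",[(680,322),(748,344),(731,415),(657,395)],74,90),("short",[(323,86),(577,22),(614,166),(363,233)],26,90),("long",[(62,28),(408,58),(398,181),(50,152)],26,285)]:
    P=np.array([a(x,y,z,u) for x,y in cs]); c=P.mean(0); e=(P[0]+P[3]-P[1]-P[2])/2 # toward image left = +y
    f=(P[0]+P[1]-P[2]-P[3])/2
    print(n,c,"len",np.linalg.norm(e),np.linalg.norm(f),"yaw",np.arctan2(-e[0],e[1]),np.arctan2(f[1],f[0]),np.hypot(*c))
E
```

```text
mill [474.  423.3] 635.5120026670913
red [367. 431.] 566.1251445341238
sugar [380.8 297.8] 483.4573612692068
egg [427.2 184.5] 465.3704889313405
cork [444.8  52.1] 447.8879123075275
tumblerrim [447.7 -62.5] 451.9874749762584
mustard [ 439.4 -180.2] 474.9150412142208
salt [ 390.5 -297. ] 490.6390360090036
jam [ 469.9 -427.9] 635.5003595058668
oil [444.5  50.7] len 45.24582781517356 45.63484927777238 yaw -0.31150943989370705 -0.2929046935070568 447.3758339987115
short [605.9 199.4] len 167.54105401741108 98.11795495465385 yaw 0.23227154364345232 0.2446976581315326 637.868359646124
long [ 611.6 -174.1] len 225.2863266137883 81.09526760246405 yaw -0.10682320100481581 -0.1251736172572827 635.8881833616125
```

Measured sizes match the given ones. All grasps will close roughly along world x (tool yaw ≈ π/2 + caddy yaw), which keeps the fingers clear of neighbouring compartments. First, the jam jar.

carry_out(
  plan=[
    {"tx": 26,"ty": 6,"rz": 0.125},
    {"tx": 26,"ty": 6,"rz": 0.125},
    {"tx": 26,"ty": 6,"rz": 0.125},
    {"tx": 26,"ty": 6,"rz": 0.125},
    {"tx": 26,"ty": 6,"rz": 0.125},
    {"tx": 26,"ty": 6,"rz": 0.125},
    {"tx": 26,"ty": 6,"rz": 0.125},
    {"tx": 26,"ty": 6,"rz": 0.125},
    {"tx": 26,"ty": 6,"rz": 0.125},
    {"tx": 26,"ty": 6,"rz": 0.125},
    {"tx": 26,"ty": 6,"rz": 0.125},
    {"tx": 26,"ty": 6,"rz": 0.125},
  ],
  gripper=0,
)

```text
invalid input at $.plan[0]: expected keys tx, ty, tz, rx, ry, rz
```

```bash
cat > look.py <<'E'
import sys
from h import *
n,x,y,z=sys.argv[1],*map(float,sys.argv[2:5])
np.set_printoptions(precision=3,suppress=True)
m=bot.camera_model("wrist"); o=bot.get_obs()
im=np.ascontiguousarray(bot.capture("wrist")[:,:,::-1]); cv2.imwrite(f"pics/{n}_raw.png",im)
K,d,R,t=[np.array(m[k],float) for k in("camera_matrix","dist","R","t")]
X=np.array([[x,y,z]]); p=cv2.projectPoints(X,cv2.Rodrigues(R)[0],t,K,d)[0][0,0]
print("expected px",p,"cam pos",-R.T@t); print(o["time"],o["tool_pos"],o["tcp_rot"],o["grip_width"])
cv2.drawMarker(im,(int(p[0]),int(p[1])),(0,0,255),0,14,1)
cv2.imwrite(f"pics/{n}.png",im)
import pickle; pickle.dump(m,open(f"pics/{n}.pkl","wb"))
E
python3 look.py jam 469.9 -427.9 73
```

```text
expected px [ 310.494 -164.99 ] cam pos [ 228.783 -478.37   382.774]
0.1 [ 158.511 -500.079  203.407] [-3.14  -0.     0.307] 91.79201898826815
```

View pics/jam.png

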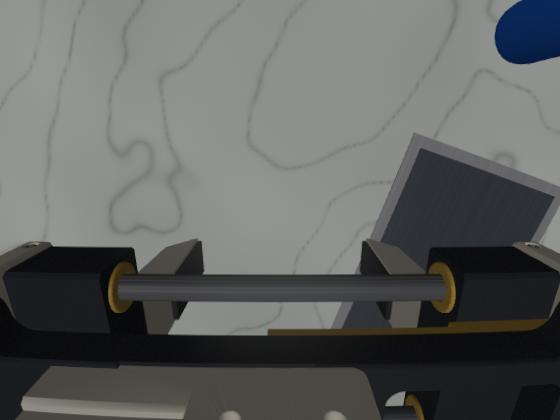

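The call was refused: all six keys are needed. That wrist view was therefore from the start pose: fingers at the bottom near (180,290) and (390,290), with the camera looking ahead along tool +x.

carry_out(
  plan=[
    {"tx": 26,"ty": 6,"tz": 0,"rx": 0,"ry": 0,"rz": 0.125},
    {"tx": 26,"ty": 6,"tz": 0,"rx": 0,"ry": 0,"rz": 0.125},
    {"tx": 26,"ty": 6,"tz": 0,"rx": 0,"ry": 0,"rz": 0.125},
    {"tx": 26,"ty": 6,"tz": 0,"rx": 0,"ry": 0,"rz": 0.125},
    {"tx": 26,"ty": 6,"tz": 0,"rx": 0,"ry": 0,"rz": 0.125},
    {"tx": 26,"ty": 6,"tz": 0,"rx": 0,"ry": 0,"rz": 0.125},
    {"tx": 26,"ty": 0,"tz": 0,"rx": 0,"ry": 0,"rz": 0.125},
    {"tx": 26,"ty": -6,"tz": 0,"rx": 0,"ry": 0,"rz": 0.125},
    {"tx": 26,"ty": -6,"tz": 0,"rx": 0,"ry": 0,"rz": 0.125},
    {"tx": 26,"ty": -6,"tz": 0,"rx": 0,"ry": 0,"rz": 0.125},
    {"tx": 26,"ty": -6,"tz": 0,"rx": 0,"ry": 0,"rz": 0.125},
    {"tx": 26,"ty": -6,"tz": 0,"rx": 0,"ry": 0,"rz": 0.125},
  ],
  gripper=0,
)

```text
time: 1.35
tool_pos: [471.5, -494.5, 203.5]
tcp_rot: [-3.141, -0.001, 1.812]
contact_force: [0.2, 0.1, -0.5]
grip_width: 91.6
finger_force: 0.0
```

```bash
python3 look.py jam 469.9 -427.9 73
```

```text
expected px [296.416 132.14 ] cam pos [ 453.28  -422.907  382.912]
1.35 [ 471.525 -494.451  203.512] [-3.141 -0.001  1.812] 91.62506832239829
```

View pics/jam.png

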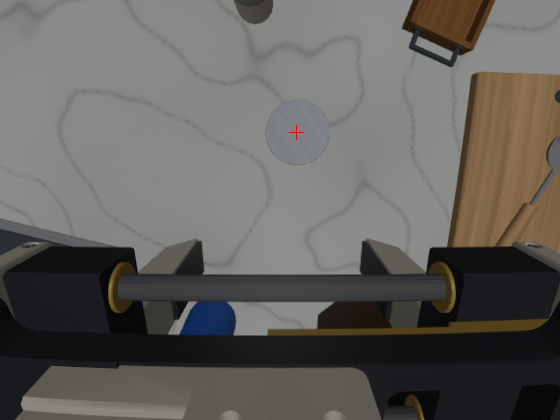

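The jar's lid centre is at (297,132), within 1.5 px (about 1.5 mm) of the prediction, so the top-view estimates are good. Descending to grip.

carry_out(
  plan=[
    {"tx": 0,"ty": 22,"tz": -20,"rx": 0,"ry": 0,"rz": 0},
    {"tx": -1,"ty": 22,"tz": -20,"rx": 0,"ry": 0,"rz": 0},
    {"tx": 0,"ty": 22,"tz": -20,"rx": 0,"ry": 0,"rz": 0},
    {"tx": 0,"ty": 0,"tz": -30,"rx": 0,"ry": 0,"rz": 0},
    {"tx": 0,"ty": 0,"tz": -30,"rx": 0,"ry": 0,"rz": 0},
    {"tx": 0,"ty": 0,"tz": -25,"rx": 0,"ry": 0,"rz": 0},
    {"tx": 0,"ty": 0,"tz": -18,"rx": 0,"ry": 0,"rz": 0},
    {"tx": 0,"ty": 0,"tz": -9,"rx": 0,"ry": 0,"rz": 0},
    {"tx": 0,"ty": 0,"tz": 0,"rx": 0,"ry": 0,"rz": 0},
  ],
)

```text
time: 2.3
tool_pos: [468.9, -427.8, 30.6]
tcp_rot: [-3.14, -0.003, 1.806]
contact_force: [0.9, -0.3, 1.4]
grip_width: 91.9
finger_force: 0.0
```

carry_out(
  plan=[
    {"tx": 0,"ty": 0,"tz": 0,"rx": 0,"ry": 0,"rz": 0},
    {"tx": 0,"ty": 0,"tz": 0,"rx": 0,"ry": 0,"rz": 0},
    {"tx": 0,"ty": 0,"tz": 0,"rx": 0,"ry": 0,"rz": 0},
    {"tx": 0,"ty": 0,"tz": 0,"rx": 0,"ry": 0,"rz": 0},
    {"tx": 0,"ty": 0,"tz": 0,"rx": 0,"ry": 0,"rz": 0},
    {"tx": 0,"ty": 0,"tz": 0,"rx": 0,"ry": 0,"rz": 0},
    {"tx": 0,"ty": 0,"tz": 0,"rx": 0,"ry": 0,"rz": 0},
    {"tx": 0,"ty": 0,"tz": 0,"rx": 0,"ry": 0,"rz": 0},
  ],
  gripper=1,
)

```text
time: 3.1
tool_pos: [470.7, -429.0, 33.2]
tcp_rot: [3.14, 0.002, 1.807]
contact_force: [3.8, 1.8, 6.5]
grip_width: 65.2
finger_force: 30.0
```

carry_out(
  plan=[
    {"tx": 0,"ty": 0,"tz": 15,"rx": 0,"ry": 0,"rz": 0},
    {"tx": 0,"ty": 0,"tz": 30,"rx": 0,"ry": 0,"rz": 0},
    {"tx": 0,"ty": 0,"tz": 40,"rx": 0,"ry": 0,"rz": 0},
    {"tx": 3,"ty": 12,"tz": 40,"rx": 0,"ry": 0,"rz": 0},
    {"tx": 7,"ty": 26,"tz": 30,"rx": 0,"ry": 0,"rz": 0},
    {"tx": 10,"ty": 40,"tz": 0,"rx": 0,"ry": 0,"rz": 0},
    {"tx": 10,"ty": 44,"tz": 0,"rx": 0,"ry": 0,"rz": 0},
    {"tx": 10,"ty": 44,"tz": 0,"rx": 0,"ry": 0,"rz": 0},
    {"tx": 10,"ty": 44,"tz": 0,"rx": 0,"ry": 0,"rz": 0},
    {"tx": 10,"ty": 44,"tz": 0,"rx": 0,"ry": 0,"rz": 0},
    {"tx": 10,"ty": 44,"tz": 0,"rx": 0,"ry": 0,"rz": 0},
    {"tx": 10,"ty": 44,"tz": 0,"rx": 0,"ry": 0,"rz": 0},
  ],
)

```text
time: 4.3
tool_pos: [548.6, -84.8, 186.0]
tcp_rot: [-3.139, -0.001, 1.807]
contact_force: [0.8, 0.5, -3.1]
grip_width: 65.4
finger_force: 30.0
```

carry_out(
  plan=[
    {"tx": 10,"ty": 44,"tz": 0,"rx": 0,"ry": 0,"rz": 0},
    {"tx": 10,"ty": 44,"tz": 0,"rx": 0,"ry": 0,"rz": 0},
    {"tx": 10,"ty": 44,"tz": 0,"rx": 0,"ry": 0,"rz": 0},
    {"tx": 10,"ty": 44,"tz": 0,"rx": 0,"ry": 0,"rz": 0},
    {"tx": 9,"ty": 30,"tz": 0,"rx": 0,"ry": 0,"rz": 0},
    {"tx": 4,"ty": 15,"tz": 0,"rx": 0,"ry": 0,"rz": 0},
    {"tx": 0,"ty": 0,"tz": 0,"rx": 0,"ry": 0,"rz": 0},
    {"tx": 0,"ty": 0,"tz": 0,"rx": 0,"ry": 0,"rz": 0},
  ],
)

```text
time: 5.1
tool_pos: [601.9, 133.5, 186.2]
tcp_rot: [-3.139, 0.001, 1.807]
contact_force: [-0.0, 0.9, -3.8]
grip_width: 64.9
finger_force: 30.0
```

Grip is held. Now I'll check the caddy pose from near by overlaying the estimated outline.

```bash
cat > ov.py <<'E'
import sys
from h import *
n,cx,cy,yaw,w,l=sys.argv[1],*map(float,sys.argv[2:7]); div=[float(a) for a in sys.argv[7:]]
m=bot.camera_model("wrist"); im=np.ascontiguousarray(bot.capture("wrist")[:,:,::-1])
K,d,R,t=[np.array(m[k],float) for k in("camera_matrix","dist","R","t")]
c,s=np.cos(yaw),np.sin(yaw); W=lambda x,y:[cx+c*x-s*y,cy+s*x+c*y,26]
P=[W(w/2,l/2),W(w/2,-l/2),W(-w/2,-l/2),W(-w/2,l/2)]
for y in div: P+=[W(w/2,y),W(-w/2,y)]
p=cv2.projectPoints(np.array(P),cv2.Rodrigues(R)[0],t,K,d)[0][:,0]
q=np.round(p).astype(int); cv2.polylines(im,[q[:4]],True,(0,255,0),1)
for i in range(len(div)): cv2.line(im,tuple(map(int,q[4+2*i])),tuple(map(int,q[5+2*i])),(0,255,0),1)
cv2.imwrite(f"pics/{n}.png",im); print(p.round(1).tolist(), (R@np.array(P[0])+t)[2], bot.get_obs()["time"])
E
python3 ov.py short1 605.9 199.4 0.238 98 170 10
```

```text
[[347.7, 49.9], [340.2, 206.5], [257.5, 206.6], [253.8, 49.9], [344.4, 123.6], [255.5, 123.7]] 305.61763413972915 5.15
```

View pics/short1.png

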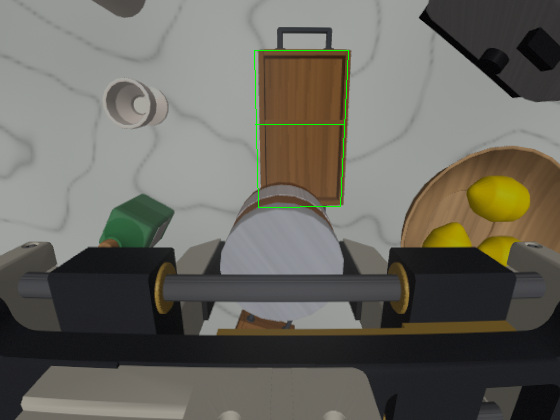

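Outline matches the caddy within about 1–2 px, so the pose is confirmed. Moving over the wide compartment and lowering.

carry_out(
  plan=[
    {"tx": 4,"ty": 10,"tz": 0,"rx": 0,"ry": 0,"rz": 0},
    {"tx": 5,"ty": 12,"tz": -10,"rx": 0,"ry": 0,"rz": 0},
    {"tx": 4.5,"ty": 9.5,"tz": -20,"rx": 0,"ry": 0,"rz": 0},
    {"tx": 0,"ty": 0,"tz": -30,"rx": 0,"ry": 0,"rz": 0},
    {"tx": 0,"ty": 0,"tz": -30,"rx": 0,"ry": 0,"rz": 0},
    {"tx": 0,"ty": 0,"tz": -20,"rx": 0,"ry": 0,"rz": 0},
    {"tx": 0,"ty": 0,"tz": -14,"rx": 0,"ry": 0,"rz": 0},
    {"tx": 0,"ty": 0,"tz": -7,"rx": 0,"ry": 0,"rz": 0},
    {"tx": 0,"ty": 0,"tz": -4,"rx": 0,"ry": 0,"rz": 0},
    {"tx": 0,"ty": 0,"tz": -3,"rx": 0,"ry": 0,"rz": 0},
    {"tx": 0,"ty": 0,"tz": 0,"rx": 0,"ry": 0,"rz": 0},
  ],
)

```text
time: 6.25
tool_pos: [616.5, 166.1, 49.5]
tcp_rot: [3.14, 0.0, 1.807]
contact_force: [0.6, -0.9, -4.3]
grip_width: 65.4
finger_force: 30.0
```

carry_out(
  plan=[
    {"tx": 0,"ty": 0,"tz": -2,"rx": 0,"ry": 0,"rz": 0},
    {"tx": 0,"ty": 0,"tz": 0,"rx": 0,"ry": 0,"rz": 0},
    {"tx": 0,"ty": 0,"tz": 0,"rx": 0,"ry": 0,"rz": 0},
  ],
)

```text
time: 6.55
tool_pos: [616.2, 166.0, 47.4]
tcp_rot: [3.141, 0.0, 1.807]
contact_force: [-0.3, 1.1, -3.0]
grip_width: 65.3
finger_force: 30.0
```

carry_out(
  plan=[
    {"tx": 0,"ty": 0,"tz": -2,"rx": 0,"ry": 0,"rz": 0},
    {"tx": 0,"ty": 0,"tz": -2,"rx": 0,"ry": 0,"rz": 0},
    {"tx": 0,"ty": 0,"tz": -1,"rx": 0,"ry": 0,"rz": 0},
    {"tx": 0,"ty": 0,"tz": 0,"rx": 0,"ry": 0,"rz": 0},
    {"tx": 0,"ty": 0,"tz": 0,"rx": 0,"ry": 0,"rz": 0},
  ],
)

```text
time: 7.05
tool_pos: [616.1, 166.0, 42.0]
tcp_rot: [3.142, 0.0, 1.807]
contact_force: [0.1, 0.3, -3.9]
grip_width: 65.4
finger_force: 30.0
```

carry_out(
  plan=[
    {"tx": 0,"ty": 0,"tz": -1,"rx": 0,"ry": 0,"rz": 0},
    {"tx": 0,"ty": 0,"tz": -1,"rx": 0,"ry": 0,"rz": 0},
    {"tx": 0,"ty": 0,"tz": 0,"rx": 0,"ry": 0,"rz": 0},
    {"tx": 0,"ty": 0,"tz": 0,"rx": 0,"ry": 0,"rz": 0},
  ],
)

```text
time: 7.45
tool_pos: [616.3, 166.1, 41.1]
tcp_rot: [3.14, 0.0, 1.807]
contact_force: [-2.4, -1.2, 6.0]
grip_width: 65.4
finger_force: 30.0
```

Contact with the caddy floor is felt (force went from −4 to +6 N). Releasing and rising.

carry_out(
  plan=[
    {"tx": 0,"ty": 0,"tz": 0,"rx": 0,"ry": 0,"rz": 0},
    {"tx": 0,"ty": 0,"tz": 0,"rx": 0,"ry": 0,"rz": 0},
    {"tx": 0,"ty": 0,"tz": 0,"rx": 0,"ry": 0,"rz": 0},
    {"tx": 0,"ty": 0,"tz": 0,"rx": 0,"ry": 0,"rz": 0},
    {"tx": 0,"ty": 0,"tz": 0,"rx": 0,"ry": 0,"rz": 0},
  ],
  gripper=0,
)

```text
time: 7.95
tool_pos: [616.1, 166.0, 39.9]
tcp_rot: [3.142, 0.0, 1.807]
contact_force: [-0.9, -0.2, 0.5]
grip_width: 91.4
finger_force: 0.0
```

carry_out(
  plan=[
    {"tx": 0,"ty": 0,"tz": 15,"rx": 0,"ry": 0,"rz": 0},
    {"tx": 0,"ty": 0,"tz": 30,"rx": 0,"ry": 0,"rz": 0},
    {"tx": 0,"ty": 0,"tz": 40,"rx": 0,"ry": 0,"rz": 0},
    {"tx": 0,"ty": 0,"tz": 40,"rx": 0,"ry": 0,"rz": 0},
    {"tx": -35,"ty": 0,"tz": 25,"rx": 0,"ry": 0,"rz": 0},
    {"tx": -40,"ty": 0,"tz": 0,"rx": 0,"ry": 0,"rz": 0},
    {"tx": -40,"ty": 0,"tz": 0,"rx": 0,"ry": 0,"rz": 0},
    {"tx": -40,"ty": 15,"tz": 0,"rx": 0,"ry": 0,"rz": 0},
    {"tx": -40,"ty": 20,"tz": 0,"rx": 0,"ry": 0,"rz": 0},
    {"tx": -35,"ty": 20,"tz": 0,"rx": 0,"ry": 0,"rz": 0},
    {"tx": -15,"ty": 10,"tz": 0,"rx": 0,"ry": 0,"rz": 0},
    {"tx": 0,"ty": 0,"tz": 0,"rx": 0,"ry": 0,"rz": 0},
  ],
)

```text
time: 9.15
tool_pos: [369.3, 232.0, 190.4]
tcp_rot: [3.141, -0.0, 1.81]
contact_force: [0.9, -0.4, 0.4]
grip_width: 91.5
finger_force: 0.0
```

```bash
python3 look.py sugar 380.8 297.8 106
```

```text
expected px [313.254 138.147] cam pos [351.039 303.605 369.808]
9.15 [369.251 231.956 190.443] [ 3.141 -0.     1.81 ] 91.48988565596173
```

View pics/sugar.png

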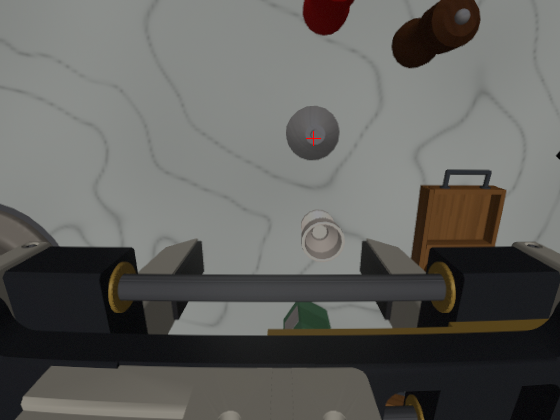

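Run:
```python
from h import *
import pickle
m=pickle.load(open("pics/sugar.pkl","rb")); g=cv2.imread("pics/sugar_raw.png",0)
print(ray("wrist",(312.5,133.5),71,m)[:2].round(1), ray("wrist",(313,135),106,m)[:2].round(1))
for z in(0,71,106):
    K,d,R,t=[np.array(m[k],float) for k in("camera_matrix","dist","R","t")]
    print(z,cv2.projectPoints(np.array([[380.8,297.8,float(z)]]),cv2.Rodrigues(R)[0],t,K,d)[0].round(1))
c=cv2.HoughCircles(cv2.medianBlur(g[90:180,265:365],3),cv2.HOUGH_GRADIENT,1,30,param1=80,param2=12,minRadius=20,maxRadius=32); print(c+np.array([265,90,0]) if c is not None else None)
if c is not None: u,v,_=(c[0,0]+np.array([265,90,0])); print(ray("wrist",(u,v),71,m)[:2])
```

```text
[382.9 301.2] [379.9 300.3]
0 [[[304.2 133.8]]]
71 [[[309.6 136.4]]]
106 [[[313.3 138.1]]]
[[[312.5        133.5         26.20000076]]]
[382.86663491 301.15419446]
```

The rim circle at (312.5,133.5) puts the shaker at about (382,300).

carry_out(
  plan=[
    {"tx": 4,"ty": 23,"tz": -15,"rx": 0,"ry": 0,"rz": 0},
    {"tx": 5,"ty": 23,"tz": -20,"rx": 0,"ry": 0,"rz": 0},
    {"tx": 4,"ty": 22,"tz": -20,"rx": 0,"ry": 0,"rz": 0},
    {"tx": 0,"ty": 0,"tz": -10,"rx": 0,"ry": 0,"rz": 0},
    {"tx": 0,"ty": 0,"tz": -25,"rx": 0,"ry": 0,"rz": 0},
    {"tx": 0,"ty": 0,"tz": -25,"rx": 0,"ry": 0,"rz": 0},
    {"tx": 0,"ty": 0,"tz": -15,"rx": 0,"ry": 0,"rz": 0},
    {"tx": 0,"ty": 0,"tz": -8,"rx": 0,"ry": 0,"rz": 0},
    {"tx": 0,"ty": 0,"tz": 0,"rx": 0,"ry": 0,"rz": 0},
    {"tx": 0,"ty": 0,"tz": 0,"rx": 0,"ry": 0,"rz": 0},
  ],
)

```text
time: 10.2
tool_pos: [384.9, 298.8, 52.6]
tcp_rot: [3.141, -0.0, 1.806]
contact_force: [-0.2, -0.2, 0.7]
grip_width: 91.3
finger_force: 0.0
```

carry_out(
  plan=[
    {"tx": 0,"ty": 0,"tz": 0,"rx": 0,"ry": 0,"rz": 0},
    {"tx": 0,"ty": 0,"tz": 0,"rx": 0,"ry": 0,"rz": 0},
    {"tx": 0,"ty": 0,"tz": 0,"rx": 0,"ry": 0,"rz": 0},
    {"tx": 0,"ty": 0,"tz": 0,"rx": 0,"ry": 0,"rz": 0},
    {"tx": 0,"ty": 0,"tz": 0,"rx": 0,"ry": 0,"rz": 0},
    {"tx": 0,"ty": 0,"tz": 0,"rx": 0,"ry": 0,"rz": 0},
    {"tx": 0,"ty": 0,"tz": 0,"rx": 0,"ry": 0,"rz": 0},
    {"tx": 0,"ty": 0,"tz": 0,"rx": 0,"ry": 0,"rz": 0},
    {"tx": 0,"ty": 0,"tz": 0,"rx": 0,"ry": 0,"rz": 0},
  ],
  gripper=1,
)

```text
time: 11.1
tool_pos: [383.9, 299.0, 52.1]
tcp_rot: [-3.141, -0.0, 1.807]
contact_force: [-0.7, -0.6, 2.2]
grip_width: 48.9
finger_force: 30.0
```

carry_out(
  plan=[
    {"tx": 0,"ty": 0,"tz": 15,"rx": 0,"ry": 0,"rz": 0},
    {"tx": 0,"ty": 0,"tz": 25,"rx": 0,"ry": 0,"rz": 0},
    {"tx": 0,"ty": 0,"tz": 30,"rx": 0,"ry": 0,"rz": 0},
    {"tx": 10,"ty": -2,"tz": 20,"rx": 0,"ry": 0,"rz": 0},
    {"tx": 20,"ty": -5,"tz": 10,"rx": 0,"ry": 0,"rz": 0},
    {"tx": 30,"ty": -8,"tz": 0,"rx": 0,"ry": 0,"rz": 0},
    {"tx": 35,"ty": -9,"tz": 0,"rx": 0,"ry": 0,"rz": 0},
    {"tx": 35,"ty": -9,"tz": 0,"rx": 0,"ry": 0,"rz": 0},
    {"tx": 35,"ty": -9,"tz": 0,"rx": 0,"ry": 0,"rz": 0},
    {"tx": 25,"ty": -7,"tz": 0,"rx": 0,"ry": 0,"rz": 0},
    {"tx": 15,"ty": -4,"tz": 0,"rx": 0,"ry": 0,"rz": 0},
    {"tx": 0,"ty": 0,"tz": 0,"rx": 0,"ry": 0,"rz": 0},
  ],
)

```text
time: 12.3
tool_pos: [590.5, 244.7, 150.5]
tcp_rot: [-3.141, 0.001, 1.805]
contact_force: [0.5, 0.3, -3.2]
grip_width: 48.9
finger_force: 30.0
```

carry_out(
  plan=[
    {"tx": 0,"ty": 0,"tz": 0,"rx": 0,"ry": 0,"rz": 0},
    {"tx": 0,"ty": 0,"tz": 0,"rx": 0,"ry": 0,"rz": 0},
  ],
)

```text
time: 12.5
tool_pos: [588.0, 246.3, 151.6]
tcp_rot: [-3.14, -0.0, 1.807]
contact_force: [-0.2, 0.4, -2.5]
grip_width: 49.1
finger_force: 30.0
```

Run:
```python
from h import *
im=bot.capture("top")[:,:,::-1]; s=bot.capture("side")[:,:,::-1]
a=cv2.resize(im[130:280,90:300],(560,400),interpolation=cv2.INTER_CUBIC); b=cv2.resize(s[100:230,220:360],(431,400),interpolation=cv2.INTER_CUBIC)[:,:240]
cv2.imwrite("pics/chk1.png",np.hstack([a,b]))
```

```text
(no output)
```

View pics/chk1.png

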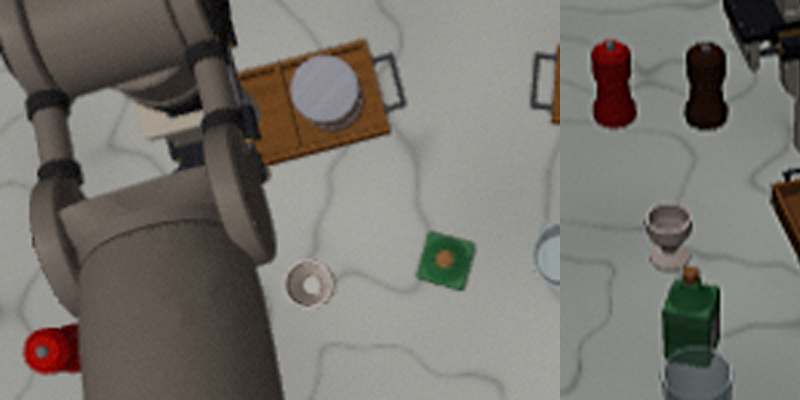

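Jam jar stands in the wide compartment and the short caddy hasn't shifted (corners (228,146) and (236,179), as before). Lowering the shaker into the narrow compartment.

carry_out(
  plan=[
    {"tx": 4,"ty": -1,"tz": -5,"rx": 0,"ry": 0,"rz": 0},
    {"tx": 4,"ty": 0,"tz": -12,"rx": 0,"ry": 0,"rz": 0},
    {"tx": 0,"ty": 0,"tz": -20,"rx": 0,"ry": 0,"rz": 0},
    {"tx": 0,"ty": 0,"tz": -20,"rx": 0,"ry": 0,"rz": 0},
    {"tx": 0,"ty": 0,"tz": -15,"rx": 0,"ry": 0,"rz": 0},
    {"tx": 0,"ty": 0,"tz": -8,"rx": 0,"ry": 0,"rz": 0},
    {"tx": 0,"ty": 0,"tz": -4,"rx": 0,"ry": 0,"rz": 0},
    {"tx": 0,"ty": 0,"tz": -3,"rx": 0,"ry": 0,"rz": 0},
    {"tx": 0,"ty": 0,"tz": 0,"rx": 0,"ry": 0,"rz": 0},
    {"tx": 0,"ty": 0,"tz": 0,"rx": 0,"ry": 0,"rz": 0},
  ],
)

```text
time: 13.6
tool_pos: [597.5, 245.1, 65.7]
tcp_rot: [3.14, -0.0, 1.807]
contact_force: [1.0, -0.2, -2.8]
grip_width: 48.8
finger_force: 30.0
```

carry_out(
  plan=[
    {"tx": 0,"ty": 0,"tz": -2,"rx": 0,"ry": 0,"rz": 0},
    {"tx": 0,"ty": 0,"tz": -1,"rx": 0,"ry": 0,"rz": 0},
    {"tx": 0,"ty": 0,"tz": -1,"rx": 0,"ry": 0,"rz": 0},
    {"tx": 0,"ty": 0,"tz": 0,"rx": 0,"ry": 0,"rz": 0},
    {"tx": 0,"ty": 0,"tz": 0,"rx": 0,"ry": 0,"rz": 0},
  ],
)

```text
time: 14.1
tool_pos: [597.1, 245.0, 61.0]
tcp_rot: [3.142, 0.0, 1.807]
contact_force: [-0.5, -0.4, -3.2]
grip_width: 49.4
finger_force: 30.0
```

carry_out(
  plan=[
    {"tx": 0,"ty": 0,"tz": -1,"rx": 0,"ry": 0,"rz": 0},
    {"tx": 0,"ty": 0,"tz": 0,"rx": 0,"ry": 0,"rz": 0},
    {"tx": 0,"ty": 0,"tz": 0,"rx": 0,"ry": 0,"rz": 0},
  ],
)

```text
time: 14.4
tool_pos: [597.2, 245.0, 60.2]
tcp_rot: [3.141, 0.0, 1.807]
contact_force: [0.3, -1.6, -2.1]
grip_width: 49.0
finger_force: 30.0
```

carry_out(
  plan=[
    {"tx": 0,"ty": 0,"tz": -1,"rx": 0,"ry": 0,"rz": 0},
    {"tx": 0,"ty": 0,"tz": -0.5,"rx": 0,"ry": 0,"rz": 0},
    {"tx": 0,"ty": 0,"tz": 0,"rx": 0,"ry": 0,"rz": 0},
    {"tx": 0,"ty": 0,"tz": 0,"rx": 0,"ry": 0,"rz": 0},
  ],
)

```text
time: 14.8
tool_pos: [597.3, 245.0, 60.0]
tcp_rot: [3.14, 0.0, 1.807]
contact_force: [-2.1, -1.0, 6.2]
grip_width: 49.0
finger_force: 30.0
```

Floor contact felt (+6 N). Releasing, rising and heading for the mill while turning to the long caddy's yaw.

carry_out(
  plan=[
    {"tx": 0,"ty": 0,"tz": 0,"rx": 0,"ry": 0,"rz": 0},
    {"tx": 0,"ty": 0,"tz": 0,"rx": 0,"ry": 0,"rz": 0},
    {"tx": 0,"ty": 0,"tz": 0,"rx": 0,"ry": 0,"rz": 0},
    {"tx": 0,"ty": 0,"tz": 0,"rx": 0,"ry": 0,"rz": 0},
    {"tx": 0,"ty": 0,"tz": 0,"rx": 0,"ry": 0,"rz": 0},
    {"tx": 0,"ty": 0,"tz": 0,"rx": 0,"ry": 0,"rz": 0},
    {"tx": 0,"ty": 0,"tz": 12,"rx": 0,"ry": 0,"rz": 0},
    {"tx": 0,"ty": 0,"tz": 25,"rx": 0,"ry": 0,"rz": 0},
    {"tx": 0,"ty": 0,"tz": 35,"rx": 0,"ry": 0,"rz": 0},
    {"tx": 0,"ty": 0,"tz": 35,"rx": 0,"ry": 0,"rz": 0},
    {"tx": 0,"ty": 0,"tz": 25,"rx": 0,"ry": 0,"rz": 0},
  ],
  gripper=0,
)

```text
time: 15.9
tool_pos: [597.8, 245.2, 194.3]
tcp_rot: [3.138, -0.0, 1.807]
contact_force: [0.3, -0.4, 0.3]
grip_width: 91.3
finger_force: 0.0
```

carry_out(
  plan=[
    {"tx": -20,"ty": 10,"tz": 0,"rx": 0,"ry": 0,"rz": -0.07},
    {"tx": -30,"ty": 25,"tz": 0,"rx": 0,"ry": 0,"rz": -0.07},
    {"tx": -30,"ty": 28,"tz": 0,"rx": 0,"ry": 0,"rz": -0.07},
    {"tx": -30,"ty": 28,"tz": 0,"rx": 0,"ry": 0,"rz": -0.07},
    {"tx": -20,"ty": 18,"tz": 0,"rx": 0,"ry": 0,"rz": -0.07},
    {"tx": 0,"ty": 0,"tz": 0,"rx": 0,"ry": 0,"rz": 0},
    {"tx": 0,"ty": 0,"tz": 0,"rx": 0,"ry": 0,"rz": 0},
  ],
)

```text
time: 16.6
tool_pos: [467.1, 354.4, 191.5]
tcp_rot: [3.14, -0.001, 1.459]
contact_force: [-0.4, 1.3, 0.5]
grip_width: 91.4
finger_force: 0.0
```

```bash
python3 look.py mill 474 423.3 105
```

```text
expected px [281.076 128.223] cam pos [474.528 427.644 370.889]
16.6 [467.122 354.358 191.548] [ 3.14  -0.001  1.459] 91.43509266328549
```

View pics/mill.png

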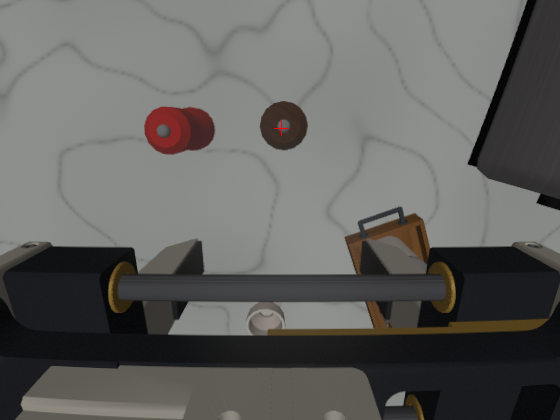

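The dark mill's nut is at (283,126), 2–3 px from prediction, which puts the mill at about (476,425). The red one at (165,130) stays clear of the fingers.

carry_out(
  plan=[
    {"tx": 3,"ty": 23,"tz": -15,"rx": 0,"ry": 0,"rz": 0},
    {"tx": 3,"ty": 24,"tz": -20,"rx": 0,"ry": 0,"rz": 0},
    {"tx": 3,"ty": 24,"tz": -20,"rx": 0,"ry": 0,"rz": 0},
    {"tx": 0,"ty": 0,"tz": -10,"rx": 0,"ry": 0,"rz": 0},
    {"tx": 0,"ty": 0,"tz": -25,"rx": 0,"ry": 0,"rz": 0},
    {"tx": 0,"ty": 0,"tz": -23,"rx": 0,"ry": 0,"rz": 0},
    {"tx": 0,"ty": 0,"tz": -15,"rx": 0,"ry": 0,"rz": 0},
    {"tx": 0,"ty": 0,"tz": -7,"rx": 0,"ry": 0,"rz": 0},
    {"tx": 0,"ty": 0,"tz": 0,"rx": 0,"ry": 0,"rz": 0},
    {"tx": 0,"ty": 0,"tz": 0,"rx": 0,"ry": 0,"rz": 0},
  ],
)

```text
time: 17.65
tool_pos: [477.0, 424.8, 56.5]
tcp_rot: [3.14, -0.001, 1.456]
contact_force: [-0.9, 0.2, 0.1]
grip_width: 91.8
finger_force: 0.0
```

carry_out(
  plan=[
    {"tx": 0,"ty": 0,"tz": 0,"rx": 0,"ry": 0,"rz": 0},
    {"tx": 0,"ty": 0,"tz": 0,"rx": 0,"ry": 0,"rz": 0},
    {"tx": 0,"ty": 0,"tz": 0,"rx": 0,"ry": 0,"rz": 0},
    {"tx": 0,"ty": 0,"tz": 0,"rx": 0,"ry": 0,"rz": 0},
    {"tx": 0,"ty": 0,"tz": 0,"rx": 0,"ry": 0,"rz": 0},
    {"tx": 0,"ty": 0,"tz": 0,"rx": 0,"ry": 0,"rz": 0},
    {"tx": 0,"ty": 0,"tz": 0,"rx": 0,"ry": 0,"rz": 0},
    {"tx": 0,"ty": 0,"tz": 0,"rx": 0,"ry": 0,"rz": 0},
    {"tx": 0,"ty": 0,"tz": 0,"rx": 0,"ry": 0,"rz": 0},
    {"tx": 0,"ty": 0,"tz": 0,"rx": 0,"ry": 0,"rz": 0},
  ],
  gripper=1,
)

```text
time: 18.65
tool_pos: [476.2, 425.0, 55.6]
tcp_rot: [3.141, -0.0, 1.457]
contact_force: [0.4, 0.1, 0.2]
grip_width: 43.1
finger_force: 30.0
```

carry_out(
  plan=[
    {"tx": 0,"ty": 0,"tz": 15,"rx": 0,"ry": 0,"rz": 0},
    {"tx": 0,"ty": 0,"tz": 30,"rx": 0,"ry": 0,"rz": 0},
    {"tx": 0,"ty": 0,"tz": 40,"rx": 0,"ry": 0,"rz": 0},
    {"tx": 3,"ty": -10,"tz": 35,"rx": 0,"ry": 0,"rz": 0},
    {"tx": 6,"ty": -22,"tz": 25,"rx": 0,"ry": 0,"rz": 0},
    {"tx": 9,"ty": -33,"tz": 0,"rx": 0,"ry": 0,"rz": 0},
    {"tx": 10,"ty": -38,"tz": 0,"rx": 0,"ry": 0,"rz": 0},
    {"tx": 10,"ty": -38,"tz": 0,"rx": 0,"ry": 0,"rz": 0},
    {"tx": 10,"ty": -38,"tz": 0,"rx": 0,"ry": 0,"rz": 0},
    {"tx": 10,"ty": -38,"tz": 0,"rx": 0,"ry": 0,"rz": 0},
    {"tx": 10,"ty": -38,"tz": 0,"rx": 0,"ry": 0,"rz": 0},
    {"tx": 10,"ty": -38,"tz": 0,"rx": 0,"ry": 0,"rz": 0},
  ],
)

```text
time: 19.85
tool_pos: [553.9, 130.5, 200.3]
tcp_rot: [-3.141, 0.0, 1.457]
contact_force: [1.3, 0.1, -0.8]
grip_width: 42.9
finger_force: 30.0
```

carry_out(
  plan=[
    {"tx": 11,"ty": -38,"tz": 0,"rx": 0,"ry": 0,"rz": 0},
    {"tx": 11,"ty": -38,"tz": 0,"rx": 0,"ry": 0,"rz": 0},
    {"tx": 11,"ty": -38,"tz": 0,"rx": 0,"ry": 0,"rz": 0},
    {"tx": 11,"ty": -38,"tz": 0,"rx": 0,"ry": 0,"rz": 0},
    {"tx": 9,"ty": -35,"tz": 0,"rx": 0,"ry": 0,"rz": 0},
    {"tx": 5,"ty": -25,"tz": 0,"rx": 0,"ry": 0,"rz": 0},
    {"tx": 0,"ty": -12,"tz": 0,"rx": 0,"ry": 0,"rz": 0},
    {"tx": 0,"ty": 0,"tz": 0,"rx": 0,"ry": 0,"rz": 0},
    {"tx": 0,"ty": 0,"tz": 0,"rx": 0,"ry": 0,"rz": 0},
  ],
)

```text
time: 20.75
tool_pos: [611.7, -90.9, 200.4]
tcp_rot: [-3.141, -0.001, 1.457]
contact_force: [0.1, -0.2, -1.3]
grip_width: 43.1
finger_force: 30.0
```

carry_out(
  plan=[
    {"tx": 5,"ty": -5,"tz": -10,"rx": 0,"ry": 0,"rz": 0},
    {"tx": 4,"ty": -4,"tz": -20,"rx": 0,"ry": 0,"rz": 0},
    {"tx": 0,"ty": 0,"tz": -25,"rx": 0,"ry": 0,"rz": 0},
    {"tx": 0,"ty": 0,"tz": -25,"rx": 0,"ry": 0,"rz": 0},
    {"tx": 0,"ty": 0,"tz": -20,"rx": 0,"ry": 0,"rz": 0},
    {"tx": 0,"ty": 0,"tz": -15,"rx": 0,"ry": 0,"rz": 0},
    {"tx": 0,"ty": 0,"tz": -10,"rx": 0,"ry": 0,"rz": 0},
    {"tx": 0,"ty": 0,"tz": -4,"rx": 0,"ry": 0,"rz": 0},
    {"tx": 0,"ty": 0,"tz": -3,"rx": 0,"ry": 0,"rz": 0},
    {"tx": 0,"ty": 0,"tz": 0,"rx": 0,"ry": 0,"rz": 0},
    {"tx": 0,"ty": 0,"tz": 0,"rx": 0,"ry": 0,"rz": 0},
  ],
)

```text
time: 21.85
tool_pos: [621.5, -101.1, 69.3]
tcp_rot: [3.14, 0.0, 1.457]
contact_force: [0.6, -0.2, -0.2]
grip_width: 42.5
finger_force: 30.0
```

carry_out(
  plan=[
    {"tx": 0,"ty": 0,"tz": -2,"rx": 0,"ry": 0,"rz": 0},
    {"tx": 0,"ty": 0,"tz": -1,"rx": 0,"ry": 0,"rz": 0},
    {"tx": 0,"ty": 0,"tz": 0,"rx": 0,"ry": 0,"rz": 0},
    {"tx": 0,"ty": 0,"tz": 0,"rx": 0,"ry": 0,"rz": 0},
  ],
)

```text
time: 22.25
tool_pos: [621.1, -101.0, 65.6]
tcp_rot: [3.141, 0.0, 1.457]
contact_force: [0.6, -0.7, -1.5]
grip_width: 42.8
finger_force: 30.0
```

carry_out(
  plan=[
    {"tx": 0,"ty": 0,"tz": -1,"rx": 0,"ry": 0,"rz": 0},
    {"tx": 0,"ty": 0,"tz": -0.5,"rx": 0,"ry": 0,"rz": 0},
    {"tx": 0,"ty": 0,"tz": 0,"rx": 0,"ry": 0,"rz": 0},
    {"tx": 0,"ty": 0,"tz": 0,"rx": 0,"ry": 0,"rz": 0},
  ],
)

```text
time: 22.65
tool_pos: [621.1, -101.0, 64.0]
tcp_rot: [3.142, 0.0, 1.457]
contact_force: [-0.2, 0.1, -0.7]
grip_width: 42.9
finger_force: 30.0
```

carry_out(
  plan=[
    {"tx": 0,"ty": 0,"tz": -0.8,"rx": 0,"ry": 0,"rz": 0},
    {"tx": 0,"ty": 0,"tz": 0,"rx": 0,"ry": 0,"rz": 0},
    {"tx": 0,"ty": 0,"tz": 0,"rx": 0,"ry": 0,"rz": 0},
  ],
)

```text
time: 22.95
tool_pos: [621.2, -101.0, 63.5]
tcp_rot: [3.141, 0.0, 1.457]
contact_force: [-0.2, 0.3, 0.8]
grip_width: 42.9
finger_force: 30.0
```

Contact begins at the expected height. Settling 0.5 mm more, releasing, rising and moving toward the oil bottle.

carry_out(
  plan=[
    {"tx": 0,"ty": 0,"tz": -0.5,"rx": 0,"ry": 0,"rz": 0},
    {"tx": 0,"ty": 0,"tz": 0,"rx": 0,"ry": 0,"rz": 0},
  ],
)

```text
time: 23.15
tool_pos: [621.4, -101.1, 63.4]
tcp_rot: [3.141, 0.0, 1.457]
contact_force: [-0.6, 0.5, 4.3]
grip_width: 43.0
finger_force: 30.0
```

carry_out(
  plan=[
    {"tx": 0,"ty": 0,"tz": 0,"rx": 0,"ry": 0,"rz": 0},
    {"tx": 0,"ty": 0,"tz": 0,"rx": 0,"ry": 0,"rz": 0},
    {"tx": 0,"ty": 0,"tz": 0,"rx": 0,"ry": 0,"rz": 0},
    {"tx": 0,"ty": 0,"tz": 0,"rx": 0,"ry": 0,"rz": 0},
    {"tx": 0,"ty": 0,"tz": 0,"rx": 0,"ry": 0,"rz": 0},
    {"tx": 0,"ty": 0,"tz": 0,"rx": 0,"ry": 0,"rz": 0},
    {"tx": 0,"ty": 0,"tz": 12,"rx": 0,"ry": 0,"rz": 0},
    {"tx": 0,"ty": 0,"tz": 25,"rx": 0,"ry": 0,"rz": 0},
    {"tx": 0,"ty": 0,"tz": 35,"rx": 0,"ry": 0,"rz": 0},
    {"tx": 0,"ty": 0,"tz": 35,"rx": 0,"ry": 0,"rz": 0},
    {"tx": 0,"ty": 0,"tz": 25,"rx": 0,"ry": 0,"rz": 0},
  ],
  gripper=0,
)

```text
time: 24.25
tool_pos: [621.7, -101.2, 198.5]
tcp_rot: [3.138, 0.001, 1.457]
contact_force: [1.5, 0.1, 0.3]
grip_width: 92.0
finger_force: 0.0
```

carry_out(
  plan=[
    {"tx": -25,"ty": 10,"tz": 0,"rx": 0,"ry": 0,"rz": -0.03},
    {"tx": -35,"ty": 14,"tz": 0,"rx": 0,"ry": 0,"rz": -0.03},
    {"tx": -40,"ty": 16,"tz": 0,"rx": 0,"ry": 0,"rz": -0.04},
    {"tx": -40,"ty": 16,"tz": 0,"rx": 0,"ry": 0,"rz": -0.04},
    {"tx": -35,"ty": 15,"tz": 0,"rx": 0,"ry": 0,"rz": -0.04},
    {"tx": -22,"ty": 10,"tz": 0,"rx": 0,"ry": 0,"rz": 0},
    {"tx": 0,"ty": 0,"tz": 0,"rx": 0,"ry": 0,"rz": 0},
    {"tx": 0,"ty": 0,"tz": 0,"rx": 0,"ry": 0,"rz": 0},
  ],
)

```text
time: 25.05
tool_pos: [424.8, -20.1, 195.9]
tcp_rot: [3.139, -0.0, 1.277]
contact_force: [0.2, -0.6, 0.1]
grip_width: 91.8
finger_force: 0.0
```

```bash
python3 look.py oil 446 52 110
```

```text
expected px [281.108 121.026] cam pos [445.2    50.644 375.277]
25.05 [424.778 -20.127 195.917] [ 3.139 -0.     1.277] 91.78701006335218
```

View pics/oil.png

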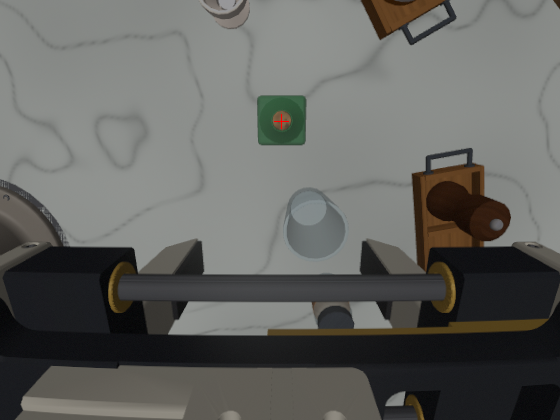

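The bottle's faces are square to the gripper, with its cork at (282,121) where predicted, and the mill stands in the +y compartment. Descending on the bottle.

carry_out(
  plan=[
    {"tx": 7,"ty": 24,"tz": -15,"rx": 0,"ry": 0,"rz": 0},
    {"tx": 7,"ty": 24,"tz": -20,"rx": 0,"ry": 0,"rz": 0},
    {"tx": 7.5,"ty": 24,"tz": -20,"rx": 0,"ry": 0,"rz": 0},
    {"tx": 0,"ty": 0,"tz": -14,"rx": 0,"ry": 0,"rz": 0},
    {"tx": 0,"ty": 0,"tz": -25,"rx": 0,"ry": 0,"rz": 0},
    {"tx": 0,"ty": 0,"tz": -25,"rx": 0,"ry": 0,"rz": 0},
    {"tx": 0,"ty": 0,"tz": -18,"rx": 0,"ry": 0,"rz": 0},
    {"tx": 0,"ty": 0,"tz": -8,"rx": 0,"ry": 0,"rz": 0},
    {"tx": 0,"ty": 0,"tz": 0,"rx": 0,"ry": 0,"rz": 0},
    {"tx": 0,"ty": 0,"tz": 0,"rx": 0,"ry": 0,"rz": 0},
  ],
)

```text
time: 26.1
tool_pos: [446.5, 51.8, 50.2]
tcp_rot: [3.141, -0.0, 1.277]
contact_force: [0.8, -1.2, 0.4]
grip_width: 91.7
finger_force: 0.0
```

carry_out(
  plan=[
    {"tx": 0,"ty": 0,"tz": -1,"rx": 0,"ry": 0,"rz": 0},
    {"tx": 0,"ty": 0,"tz": 0,"rx": 0,"ry": 0,"rz": 0},
    {"tx": 0,"ty": 0,"tz": 0,"rx": 0,"ry": 0,"rz": 0},
    {"tx": 0,"ty": 0,"tz": 0,"rx": 0,"ry": 0,"rz": 0},
    {"tx": 0,"ty": 0,"tz": 0,"rx": 0,"ry": 0,"rz": 0},
    {"tx": 0,"ty": 0,"tz": 0,"rx": 0,"ry": 0,"rz": 0},
    {"tx": 0,"ty": 0,"tz": 0,"rx": 0,"ry": 0,"rz": 0},
    {"tx": 0,"ty": 0,"tz": 0,"rx": 0,"ry": 0,"rz": 0},
    {"tx": 0,"ty": 0,"tz": 0,"rx": 0,"ry": 0,"rz": 0},
    {"tx": 0,"ty": 0,"tz": 0,"rx": 0,"ry": 0,"rz": 0},
  ],
  gripper=1,
)

```text
time: 27.1
tool_pos: [446.0, 51.9, 48.9]
tcp_rot: [3.141, -0.0, 1.277]
contact_force: [1.6, -0.2, 0.6]
grip_width: 46.9
finger_force: 30.0
```

carry_out(
  plan=[
    {"tx": 0,"ty": 0,"tz": 15,"rx": 0,"ry": 0,"rz": 0},
    {"tx": 0,"ty": 0,"tz": 30,"rx": 0,"ry": 0,"rz": 0},
    {"tx": 0,"ty": 0,"tz": 40,"rx": 0,"ry": 0,"rz": 0},
    {"tx": 0,"ty": 0,"tz": 35,"rx": 0,"ry": 0,"rz": 0},
    {"tx": 8,"ty": -10,"tz": 25,"rx": 0,"ry": 0,"rz": 0.02},
    {"tx": 18,"ty": -25,"tz": 0,"rx": 0,"ry": 0,"rz": 0.03},
    {"tx": 25,"ty": -33,"tz": 0,"rx": 0,"ry": 0,"rz": 0.03},
    {"tx": 26,"ty": -36,"tz": 0,"rx": 0,"ry": 0,"rz": 0.03},
    {"tx": 26,"ty": -36,"tz": 0,"rx": 0,"ry": 0,"rz": 0.03},
    {"tx": 26,"ty": -36,"tz": 0,"rx": 0,"ry": 0,"rz": 0.03},
    {"tx": 22,"ty": -30,"tz": 0,"rx": 0,"ry": 0,"rz": 0.01},
    {"tx": 12,"ty": -17,"tz": 0,"rx": 0,"ry": 0,"rz": 0},
  ],
)

```text
time: 28.3
tool_pos: [608.7, -173.4, 191.6]
tcp_rot: [-3.139, -0.0, 1.455]
contact_force: [0.5, 0.5, -3.2]
grip_width: 46.9
finger_force: 30.0
```

carry_out(
  plan=[
    {"tx": 0,"ty": 0,"tz": 0,"rx": 0,"ry": 0,"rz": 0},
    {"tx": 0,"ty": 0,"tz": 0,"rx": 0,"ry": 0,"rz": 0},
  ],
)

```text
time: 28.5
tool_pos: [607.5, -170.6, 192.0]
tcp_rot: [-3.138, -0.001, 1.456]
contact_force: [-0.4, -0.1, -3.8]
grip_width: 47.0
finger_force: 30.0
```

```bash
python3 ov.py long1 612 -173.8 -0.116 80 228 37 -37
python3 - <<'E'
from h import *
cv2.imwrite("pics/top2.png",bot.capture("top")[:,:,::-1])
E
```

```text
[[323.8, 87.7], [317.1, 276.0], [255.3, 275.9], [250.5, 87.6], [321.5, 158.5], [252.1, 158.4], [319.3, 219.5], [253.7, 219.4]] 321.66578311340567 28.55
```

View pics/long1.png

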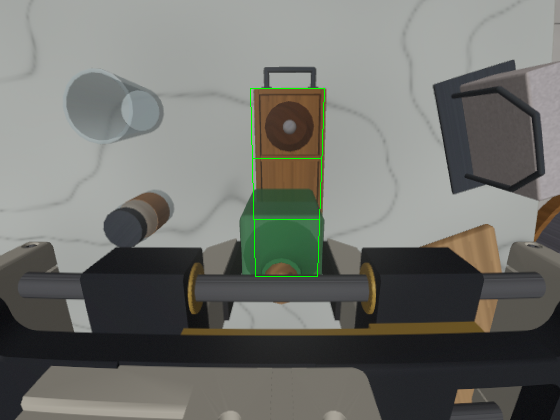

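Outline overlays the long caddy within about 2 px, and the mill stands centred in its compartment at (290,126). Lowering the bottle into the middle one.

carry_out(
  plan=[
    {"tx": 3,"ty": -2,"tz": -10,"rx": 0,"ry": 0,"rz": 0},
    {"tx": 2.5,"ty": -1,"tz": -20,"rx": 0,"ry": 0,"rz": 0},
    {"tx": 0,"ty": 0,"tz": -25,"rx": 0,"ry": 0,"rz": 0},
    {"tx": 0,"ty": 0,"tz": -25,"rx": 0,"ry": 0,"rz": 0},
    {"tx": 0,"ty": 0,"tz": -20,"rx": 0,"ry": 0,"rz": 0},
    {"tx": 0,"ty": 0,"tz": -14,"rx": 0,"ry": 0,"rz": 0},
    {"tx": 0,"ty": 0,"tz": -9,"rx": 0,"ry": 0,"rz": 0},
    {"tx": 0,"ty": 0,"tz": -4,"rx": 0,"ry": 0,"rz": 0},
    {"tx": 0,"ty": 0,"tz": -3,"rx": 0,"ry": 0,"rz": 0},
    {"tx": 0,"ty": 0,"tz": 0,"rx": 0,"ry": 0,"rz": 0},
    {"tx": 0,"ty": 0,"tz": 0,"rx": 0,"ry": 0,"rz": 0},
  ],
)

```text
time: 29.7
tool_pos: [614.5, -174.2, 64.5]
tcp_rot: [3.14, 0.0, 1.457]
contact_force: [0.1, 0.0, -2.9]
grip_width: 47.1
finger_force: 30.0
```

carry_out(
  plan=[
    {"tx": 0,"ty": 0,"tz": -2,"rx": 0,"ry": 0,"rz": 0},
    {"tx": 0,"ty": 0,"tz": -1,"rx": 0,"ry": 0,"rz": 0},
    {"tx": 0,"ty": 0,"tz": 0,"rx": 0,"ry": 0,"rz": 0},
    {"tx": 0,"ty": 0,"tz": 0,"rx": 0,"ry": 0,"rz": 0},
  ],
)

```text
time: 30.1
tool_pos: [614.1, -174.0, 60.8]
tcp_rot: [3.142, 0.0, 1.457]
contact_force: [0.0, 0.4, -4.3]
grip_width: 47.2
finger_force: 30.0
```

carry_out(
  plan=[
    {"tx": 0,"ty": 0,"tz": -1,"rx": 0,"ry": 0,"rz": 0},
    {"tx": 0,"ty": 0,"tz": -1,"rx": 0,"ry": 0,"rz": 0},
    {"tx": 0,"ty": 0,"tz": -1,"rx": 0,"ry": 0,"rz": 0},
    {"tx": 0,"ty": 0,"tz": 0,"rx": 0,"ry": 0,"rz": 0},
    {"tx": 0,"ty": 0,"tz": 0,"rx": 0,"ry": 0,"rz": 0},
  ],
)

```text
time: 30.6
tool_pos: [614.1, -174.0, 57.7]
tcp_rot: [-3.142, -0.0, 1.457]
contact_force: [-0.6, -0.1, -3.3]
grip_width: 46.8
finger_force: 30.0
```

carry_out(
  plan=[
    {"tx": 0,"ty": 0,"tz": -0.8,"rx": 0,"ry": 0,"rz": 0},
    {"tx": 0,"ty": 0,"tz": 0,"rx": 0,"ry": 0,"rz": 0},
    {"tx": 0,"ty": 0,"tz": 0,"rx": 0,"ry": 0,"rz": 0},
  ],
)

```text
time: 30.9
tool_pos: [614.2, -174.1, 57.0]
tcp_rot: [3.141, 0.0, 1.457]
contact_force: [-0.0, -0.6, -3.8]
grip_width: 46.9
finger_force: 30.0
```

carry_out(
  plan=[
    {"tx": 0,"ty": 0,"tz": -0.8,"rx": 0,"ry": 0,"rz": 0},
    {"tx": 0,"ty": 0,"tz": 0,"rx": 0,"ry": 0,"rz": 0},
    {"tx": 0,"ty": 0,"tz": 0,"rx": 0,"ry": 0,"rz": 0},
  ],
)

```text
time: 31.2
tool_pos: [614.4, -174.2, 56.9]
tcp_rot: [3.14, 0.0, 1.457]
contact_force: [-0.6, -0.4, 2.0]
grip_width: 46.9
finger_force: 30.0
```

carry_out(
  plan=[
    {"tx": 0,"ty": 0,"tz": 0,"rx": 0,"ry": 0,"rz": 0},
    {"tx": 0,"ty": 0,"tz": 0,"rx": 0,"ry": 0,"rz": 0},
    {"tx": 0,"ty": 0,"tz": 0,"rx": 0,"ry": 0,"rz": 0},
    {"tx": 0,"ty": 0,"tz": 0,"rx": 0,"ry": 0,"rz": 0},
    {"tx": 0,"ty": 0,"tz": 0,"rx": 0,"ry": 0,"rz": 0},
    {"tx": 0,"ty": 0,"tz": 0,"rx": 0,"ry": 0,"rz": 0},
    {"tx": 0,"ty": 0,"tz": 12,"rx": 0,"ry": 0,"rz": 0},
    {"tx": 0,"ty": 0,"tz": 25,"rx": 0,"ry": 0,"rz": 0},
    {"tx": 0,"ty": 0,"tz": 35,"rx": 0,"ry": 0,"rz": 0},
    {"tx": 0,"ty": 0,"tz": 35,"rx": 0,"ry": 0,"rz": 0},
    {"tx": 0,"ty": 0,"tz": 25,"rx": 0,"ry": 0,"rz": 0},
  ],
  gripper=0,
)

```text
time: 32.3
tool_pos: [614.8, -174.2, 192.0]
tcp_rot: [3.138, 0.001, 1.457]
contact_force: [-0.5, 0.5, -0.8]
grip_width: 91.6
finger_force: 0.0
```

carry_out(
  plan=[
    {"tx": -20,"ty": -17,"tz": 0,"rx": 0,"ry": 0,"rz": 0},
    {"tx": -30,"ty": -25,"tz": 0,"rx": 0,"ry": 0,"rz": 0},
    {"tx": -35,"ty": -30,"tz": 0,"rx": 0,"ry": 0,"rz": 0},
    {"tx": -35,"ty": -30,"tz": 0,"rx": 0,"ry": 0,"rz": 0},
    {"tx": -35,"ty": -30,"tz": 0,"rx": 0,"ry": 0,"rz": 0},
    {"tx": -35,"ty": -30,"tz": 0,"rx": 0,"ry": 0,"rz": 0},
    {"tx": -26,"ty": -21,"tz": 0,"rx": 0,"ry": 0,"rz": 0},
    {"tx": -15,"ty": -12,"tz": 0,"rx": 0,"ry": 0,"rz": 0},
    {"tx": 0,"ty": 0,"tz": 0,"rx": 0,"ry": 0,"rz": 0},
    {"tx": 0,"ty": 0,"tz": 0,"rx": 0,"ry": 0,"rz": 0},
  ],
)

```text
time: 33.3
tool_pos: [383.3, -369.1, 188.9]
tcp_rot: [3.14, 0.0, 1.456]
contact_force: [0.3, 1.0, 0.2]
grip_width: 92.0
finger_force: 0.0
```

```bash
python3 look.py salt 392 -295.5 80
python3 - <<'E'
from h import *
import pickle
m=pickle.load(open("pics/salt.pkl","rb")); g=cv2.imread("pics/salt_raw.png",0)
K,d,R,t=[np.array(m[k],float) for k in("camera_matrix","dist","R","t")]
p=cv2.projectPoints(np.array([[392,-295.5,60.]]),cv2.Rodrigues(R)[0],t,K,d)[0][0,0]; u0,v0=int(p[0])-45,max(0,int(p[1])-45)
c=cv2.HoughCircles(cv2.medianBlur(g[v0:v0+90,u0:u0+90],3),cv2.HOUGH_GRADIENT,1,30,param1=80,param2=10,minRadius=15,maxRadius=27)
print(p); 
for u,v,r in (c[0] if c is not None else []): print(u+u0,v+v0,r,ray("wrist",(u+u0,v+v0),62,m)[:2])
E
```

```text
expected px [282.234 122.436] cam pos [ 391.03  -295.648  368.207]
33.3 [ 383.303 -369.073  188.921] [3.14  0.    1.456] 91.9848410694219
[282.16805091 122.45469757]
282.5 127.5 22.0 [ 391.76192642 -300.37815473]
```

The circle fit at (282.5,127.5) agrees with the top estimate to within about 3 mm. Using (392,−298).

carry_out(
  plan=[
    {"tx": 3,"ty": 23,"tz": -20,"rx": 0,"ry": 0,"rz": 0},
    {"tx": 3,"ty": 24,"tz": -25,"rx": 0,"ry": 0,"rz": 0},
    {"tx": 2.5,"ty": 24,"tz": -25,"rx": 0,"ry": 0,"rz": 0},
    {"tx": 0,"ty": 0,"tz": -18,"rx": 0,"ry": 0,"rz": 0},
    {"tx": 0,"ty": 0,"tz": -25,"rx": 0,"ry": 0,"rz": 0},
    {"tx": 0,"ty": 0,"tz": -25,"rx": 0,"ry": 0,"rz": 0},
    {"tx": 0,"ty": 0,"tz": -17,"rx": 0,"ry": 0,"rz": 0},
    {"tx": 0,"ty": 0,"tz": -8,"rx": 0,"ry": 0,"rz": 0},
    {"tx": 0,"ty": 0,"tz": 0,"rx": 0,"ry": 0,"rz": 0},
    {"tx": 0,"ty": 0,"tz": 0,"rx": 0,"ry": 0,"rz": 0},
  ],
)

```text
time: 34.35
tool_pos: [392.3, -298.0, 25.8]
tcp_rot: [3.141, 0.001, 1.458]
contact_force: [-0.2, -0.5, 0.3]
grip_width: 91.7
finger_force: 0.0
```

carry_out(
  plan=[
    {"tx": 0,"ty": 0,"tz": 0,"rx": 0,"ry": 0,"rz": 0},
    {"tx": 0,"ty": 0,"tz": 0,"rx": 0,"ry": 0,"rz": 0},
    {"tx": 0,"ty": 0,"tz": 0,"rx": 0,"ry": 0,"rz": 0},
    {"tx": 0,"ty": 0,"tz": 0,"rx": 0,"ry": 0,"rz": 0},
    {"tx": 0,"ty": 0,"tz": 0,"rx": 0,"ry": 0,"rz": 0},
    {"tx": 0,"ty": 0,"tz": 0,"rx": 0,"ry": 0,"rz": 0},
    {"tx": 0,"ty": 0,"tz": 0,"rx": 0,"ry": 0,"rz": 0},
    {"tx": 0,"ty": 0,"tz": 0,"rx": 0,"ry": 0,"rz": 0},
    {"tx": 0,"ty": 0,"tz": 0,"rx": 0,"ry": 0,"rz": 0},
    {"tx": 0,"ty": 0,"tz": 0,"rx": 0,"ry": 0,"rz": 0},
    {"tx": 0,"ty": 0,"tz": 0,"rx": 0,"ry": 0,"rz": 0},
  ],
  gripper=1,
)

```text
time: 35.45
tool_pos: [391.7, -298.1, 25.2]
tcp_rot: [3.141, 0.0, 1.457]
contact_force: [0.8, -0.1, 0.1]
grip_width: 41.7
finger_force: 30.0
```

carry_out(
  plan=[
    {"tx": 0,"ty": 0,"tz": 15,"rx": 0,"ry": 0,"rz": 0},
    {"tx": 0,"ty": 0,"tz": 30,"rx": 0,"ry": 0,"rz": 0},
    {"tx": 0,"ty": 0,"tz": 40,"rx": 0,"ry": 0,"rz": 0},
    {"tx": 0,"ty": 0,"tz": 30,"rx": 0,"ry": 0,"rz": 0},
    {"tx": 12,"ty": 3,"tz": 15,"rx": 0,"ry": 0,"rz": 0},
    {"tx": 25,"ty": 6,"tz": 0,"rx": 0,"ry": 0,"rz": 0},
    {"tx": 35,"ty": 8,"tz": 0,"rx": 0,"ry": 0,"rz": 0},
    {"tx": 38,"ty": 9,"tz": 0,"rx": 0,"ry": 0,"rz": 0},
    {"tx": 38,"ty": 9,"tz": 0,"rx": 0,"ry": 0,"rz": 0},
    {"tx": 35,"ty": 8,"tz": 0,"rx": 0,"ry": 0,"rz": 0},
    {"tx": 20,"ty": 5,"tz": 0,"rx": 0,"ry": 0,"rz": 0},
    {"tx": 9,"ty": 2,"tz": 0,"rx": 0,"ry": 0,"rz": 0},
  ],
)

```text
time: 36.65
tool_pos: [604.7, -246.9, 154.0]
tcp_rot: [-3.14, -0.001, 1.458]
contact_force: [-1.0, 0.0, -1.1]
grip_width: 41.5
finger_force: 30.0
```

carry_out(
  plan=[
    {"tx": 0,"ty": 0,"tz": 0,"rx": 0,"ry": 0,"rz": 0},
    {"tx": 0,"ty": 0,"tz": 0,"rx": 0,"ry": 0,"rz": 0},
  ],
)

```text
time: 36.85
tool_pos: [602.5, -248.2, 154.8]
tcp_rot: [-3.14, -0.0, 1.456]
contact_force: [-0.3, 0.2, -1.4]
grip_width: 41.4
finger_force: 30.0
```

```bash
python3 ov.py long2 613 -173.8 -0.116 80 228 37 -37
```

```text
[[328.3, -6.1], [320.3, 229.1], [247.5, 229.0], [240.9, -6.2], [325.6, 82.2], [243.1, 82.1], [323.0, 158.7], [245.3, 158.6]] 264.3883947667125 36.9
```

View pics/long2.png

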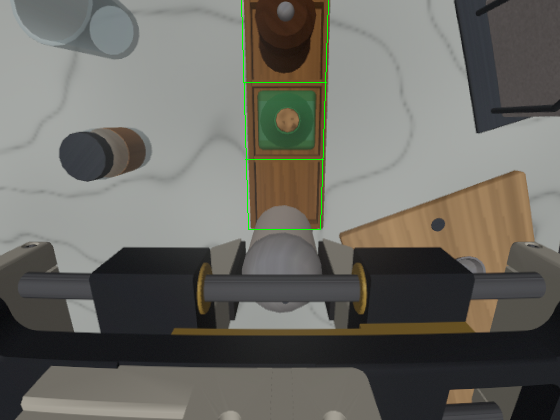

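Mill and bottle stand square in their compartments with the overlay still matching, and the last compartment is free. Lowering the salt shaker.

carry_out(
  plan=[
    {"tx": 1.5,"ty": 0.5,"tz": -10,"rx": 0,"ry": 0,"rz": 0},
    {"tx": 1,"ty": 0,"tz": -20,"rx": 0,"ry": 0,"rz": 0},
    {"tx": 0,"ty": 0,"tz": -25,"rx": 0,"ry": 0,"rz": 0},
    {"tx": 0,"ty": 0,"tz": -22,"rx": 0,"ry": 0,"rz": 0},
    {"tx": 0,"ty": 0,"tz": -18,"rx": 0,"ry": 0,"rz": 0},
    {"tx": 0,"ty": 0,"tz": -12,"rx": 0,"ry": 0,"rz": 0},
    {"tx": 0,"ty": 0,"tz": -6,"rx": 0,"ry": 0,"rz": 0},
    {"tx": 0,"ty": 0,"tz": -3,"rx": 0,"ry": 0,"rz": 0},
    {"tx": 0,"ty": 0,"tz": 0,"rx": 0,"ry": 0,"rz": 0},
    {"tx": 0,"ty": 0,"tz": 0,"rx": 0,"ry": 0,"rz": 0},
  ],
)

```text
time: 37.9
tool_pos: [606.6, -247.8, 40.0]
tcp_rot: [3.14, 0.001, 1.457]
contact_force: [0.0, -0.3, -2.0]
grip_width: 41.8
finger_force: 30.0
```

carry_out(
  plan=[
    {"tx": 0,"ty": 0,"tz": -2,"rx": 0,"ry": 0,"rz": 0},
    {"tx": 0,"ty": 0,"tz": -1,"rx": 0,"ry": 0,"rz": 0},
    {"tx": 0,"ty": 0,"tz": 0,"rx": 0,"ry": 0,"rz": 0},
    {"tx": 0,"ty": 0,"tz": 0,"rx": 0,"ry": 0,"rz": 0},
  ],
)

```text
time: 38.3
tool_pos: [606.1, -247.5, 36.2]
tcp_rot: [3.141, 0.0, 1.457]
contact_force: [-0.8, -0.4, -0.9]
grip_width: 41.8
finger_force: 30.0
```

carry_out(
  plan=[
    {"tx": 0,"ty": 0,"tz": -1,"rx": 0,"ry": 0,"rz": 0},
    {"tx": 0,"ty": 0,"tz": -1,"rx": 0,"ry": 0,"rz": 0},
    {"tx": 0,"ty": 0,"tz": 0,"rx": 0,"ry": 0,"rz": 0},
    {"tx": 0,"ty": 0,"tz": 0,"rx": 0,"ry": 0,"rz": 0},
  ],
)

```text
time: 38.7
tool_pos: [606.0, -247.5, 34.1]
tcp_rot: [-3.142, -0.0, 1.457]
contact_force: [0.5, 0.2, -1.9]
grip_width: 41.9
finger_force: 30.0
```

carry_out(
  plan=[
    {"tx": 0,"ty": 0,"tz": -0.8,"rx": 0,"ry": 0,"rz": 0},
    {"tx": 0,"ty": 0,"tz": 0,"rx": 0,"ry": 0,"rz": 0},
    {"tx": 0,"ty": 0,"tz": 0,"rx": 0,"ry": 0,"rz": 0},
  ],
)

```text
time: 39.0
tool_pos: [606.1, -247.5, 33.3]
tcp_rot: [3.142, -0.0, 1.457]
contact_force: [-0.2, -0.4, -0.8]
grip_width: 41.6
finger_force: 30.0
```

carry_out(
  plan=[
    {"tx": 0,"ty": 0,"tz": -0.8,"rx": 0,"ry": 0,"rz": 0},
    {"tx": 0,"ty": 0,"tz": 0,"rx": 0,"ry": 0,"rz": 0},
    {"tx": 0,"ty": 0,"tz": 0,"rx": 0,"ry": 0,"rz": 0},
  ],
)

```text
time: 39.3
tool_pos: [606.2, -247.6, 33.1]
tcp_rot: [3.141, 0.0, 1.457]
contact_force: [-1.2, 0.5, 4.3]
grip_width: 41.7
finger_force: 30.0
```

Floor contact (+4 N). Releasing, rising clear and checking everything from above.

carry_out(
  plan=[
    {"tx": 0,"ty": 0,"tz": 0,"rx": 0,"ry": 0,"rz": 0},
    {"tx": 0,"ty": 0,"tz": 0,"rx": 0,"ry": 0,"rz": 0},
    {"tx": 0,"ty": 0,"tz": 0,"rx": 0,"ry": 0,"rz": 0},
    {"tx": 0,"ty": 0,"tz": 0,"rx": 0,"ry": 0,"rz": 0},
    {"tx": 0,"ty": 0,"tz": 0,"rx": 0,"ry": 0,"rz": 0},
    {"tx": 0,"ty": 0,"tz": 0,"rx": 0,"ry": 0,"rz": 0},
    {"tx": 0,"ty": 0,"tz": 12,"rx": 0,"ry": 0,"rz": 0},
    {"tx": 0,"ty": 0,"tz": 25,"rx": 0,"ry": 0,"rz": 0},
    {"tx": 0,"ty": 0,"tz": 35,"rx": 0,"ry": 0,"rz": 0},
    {"tx": 0,"ty": 0,"tz": 40,"rx": 0,"ry": 0,"rz": 0},
    {"tx": 0,"ty": 0,"tz": 40,"rx": 0,"ry": 0,"rz": 0},
    {"tx": 0,"ty": 0,"tz": 25,"rx": 0,"ry": 0,"rz": 0},
  ],
  gripper=0,
)

```text
time: 40.5
tool_pos: [606.9, -247.9, 214.5]
tcp_rot: [3.136, 0.002, 1.457]
contact_force: [0.5, -0.4, 0.4]
grip_width: 91.6
finger_force: 0.0
```

carry_out(
  plan=[
    {"tx": -20,"ty": -20,"tz": 0,"rx": 0,"ry": 0,"rz": 0},
    {"tx": -30,"ty": -30,"tz": 0,"rx": 0,"ry": 0,"rz": 0},
    {"tx": -32,"ty": -35,"tz": 0,"rx": 0,"ry": 0,"rz": 0},
    {"tx": -32,"ty": -35,"tz": 0,"rx": 0,"ry": 0,"rz": 0},
    {"tx": -32,"ty": -35,"tz": 0,"rx": 0,"ry": 0,"rz": 0},
    {"tx": -32,"ty": -35,"tz": 0,"rx": 0,"ry": 0,"rz": 0},
    {"tx": -32,"ty": -35,"tz": 0,"rx": 0,"ry": 0,"rz": 0},
    {"tx": -20,"ty": -25,"tz": 0,"rx": 0,"ry": 0,"rz": 0},
    {"tx": 0,"ty": 0,"tz": 0,"rx": 0,"ry": 0,"rz": 0},
    {"tx": 0,"ty": 0,"tz": 0,"rx": 0,"ry": 0,"rz": 0},
  ],
)

```text
time: 41.5
tool_pos: [375.7, -497.8, 210.2]
tcp_rot: [3.141, 0.0, 1.455]
contact_force: [0.8, 0.1, 0.6]
grip_width: 91.6
finger_force: 0.0
```

Run:
```python
from h import *
im=bot.capture("top")[:,:,::-1]; s=bot.capture("side")[:,:,::-1]
a=cv2.resize(im[135:275,90:410],(800,350),interpolation=cv2.INTER_CUBIC); b=cv2.resize(s[110:320,220:360],(160,240))
c=cv2.resize(s[140:210,230:350],(420,245),interpolation=cv2.INTER_CUBIC); e=cv2.resize(s[190:315,230:370],(380,245),interpolation=cv2.INTER_CUBIC)
cv2.imwrite("pics/final.png",np.vstack([a,np.hstack([c,e])]))
```

```text
(no output)
```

View pics/final.png

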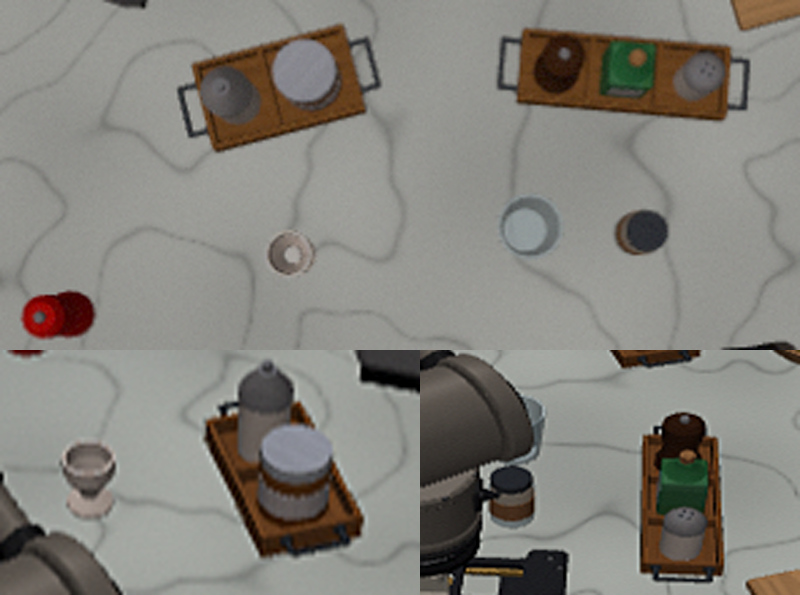

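The final picture shows all five things upright in the right compartments: sugar (230,95), jam (306,75), mill (560,62), oil (630,68) and salt (702,75). The egg cup, tumbler, mustard jar and red mill are where they were. Handing in.

```bash
python3 -c "
from plant import bot
print(bot.close_job())"
```

```text
the job is handed in; nothing more can be done
None
```

Both caddies are made up and the job is handed in at about 42 s: each thing stands upright in its own compartment, and the mustard jar, tumbler and egg cup were not touched; the hand-in call gave no verdict.

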